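Finish laying up the treatment trays

ROBOT

A 6-joint arm with a two-finger parallel gripper is mounted at the origin on the work surface. World frame = base frame: x ahead of the robot, y to its left, z up, the work surface at z = 0. Lengths are in m, angles in rad, forces in N, time in s.
With the tool pointing down it reaches from about 0.275 to 0.75 m from the base axis. Payload 10.2 kg.
Tool frame: the origin (TCP) lies at the very end of the fingers, on their centre line; the grasp point (between the pads) lies 19 mm behind it; y points along the fingers, z is the direction in which the jaws open and shut, and the axes are right-handed (so a half turn about y gives the same grasp; the last joint's range is limited). The gripper opens to 88 mm and grips with 3 to 60 N. Pads are 18 mm wide; open, the fingers measure 123 mm over their backs; the gripper's body (75 mm by 187 mm) begins 45 mm behind the grasp point.
Start: joints at [0.921, 0.313, 1.498, -0, 1.331, -0.223], TCP at [0.217, 0.478, 0.239] pointing down, gripper open.
Joint ranges: [-2.94, 2.94], [-0.97, 2.17], [0.19, 2.56], [-1.23, 4.37], [0.02, 3.11], [-2.88, 2.88]. Speed limits (rad/s): [2.39, 2.39, 3.01, 3.14, 3.14, 3.14].

INTERFACE

Orientations are given as a rotation vector (axis times angle).
In Python, from bench import env gives the robot as it stands. The module is installed in compiled form; this text tells all that it offers.
- The arm moves only by the tool carry_out, never from a script. Its argument "steps" is a list of rows, each a list of 5 numbers: the shift along the tool's x, y, z in mm, then the turn about the tool's y in rad, then the closure, from -1 (fully open) to 1 (shut), so that 0 is half open. In form: [[x, y, z, turn, claw], ...]. A call has 1 to 12 rows; each row is the pose to reach, as a shift and turn from the pose commanded when the call began, along the tool's axes at that moment; what a row does not reach only later rows make up. A row lasts 1/8 s, in which the tool goes at most 62.5 mm and 10.7 degrees, less where a joint would pass 70% of its speed; a pose out of reach is approached as far as the arm can. A call with a gripper value outside its range is refused whole. The fingers move at their own pace and stop on an object; "squeeze" is the grip in N (left out, the last holds). Time passes only in rows, so rows that repeat a pose let the fingers close. It gives the time, the measured TCP pose, the force and the opening at its end, in the units of the state.
- env.observe(): the state, without advancing time (a new reading comes with each control period).
- env.get_image(name): name is "scene" or "top" or "wrist"; returns (picture, depth): 420x560x3 uint8, red, green, blue; 420x560 float32, m along the optical axis (not along the pixel's ray), 0 where there is no reading.
- env.camera_info(name): a dict with "intrinsics" (3x3 intrinsics, pixels), "world_to_cam" (4x4, takes a point from world to camera coordinates). Camera axes: x right, y up, looking along -z (the intrinsics and any distortion apply to the point x, -y, -z); pixel columns grow to the right and rows downward; lengths in m; the calibration is good to about 2 mm. A picture is of the moment at which its call begins: read the wrist's pose just before it. camera_info takes no time and is no camera call; for the wrist camera it gives the pose at the moment of the call.
- env.hand_in(): hands the job in, once; it reports no verdict.
Trained networks look in the newest picture that a camera, given by its name, has taken for a name from the list of things; names that differ only in an ending like _2 or _b are one class to them, and where a whole thing is asked for, a point or a joint stands for the part that bears it (a point fixed in the world has none). Each returns a list of dicts, best first, with "score" (0 to 1); they miss things now and then, are a little off and sometimes report something else, mostly with a low value. They report only what shows in the picture. A call takes as long as a camera call. They do not tell look-alikes from the thing itself.
- env.outline_of(thing, camera): "mask" (420x560 bool, what is visible of it) and "box" ([left, top, width, height] in pixels, round what is visible of it).
The state is a dict: "time_s": time; "joint_positions": joint angles; "qd": joint speeds; "joint_efforts": joint torques, N m; "eef_pos": TCP position; "tool_rot": TCP orientation; "force": force on the tool from outside, world axes, zero at the start; "ft_torque": the same for the moment, N m; "finger_gap": finger opening in m.
Only numpy, scipy, OpenCV 4.12 (cv2) and the standard library are available. Lean on these libraries where they do the work, as an engineer would, in place of code of your own. Each camera call takes 0.05 s, during which the arm holds its last target. There are 200 camera calls.

TASK

Finish laying up the four treatment trays: carry each sterilised container (red bur box, green file stand, blue scaler-tip box, yellow matrix-band box) to the tray of its own colour and set it down upright, fully seated on the floor of the recess cut out for it. Keep each one upright on the way and set it down gently rather than dropping it, and do not knock over the beaker of instruments.

Things in the scene. Friction and masses are not known exactly. Their poses are not given: they have to be found in the camera images.
- bur_box_mid (a point): red bur box: closed vented sterilising box, a plain rectangular block, loose, about 150 g (100 to 210 g), 64 mm along its x, 36 mm along its y, 44 mm tall. This point is its centre, 22 mm above its underside; z points up out of its lid.
- file_stand_mid (a point): green file stand: round drum 54 mm in diameter and 37 mm tall with a white pad on top and six short file handles standing in it, 50 mm tall over all; loose, about 130 g (90 to 180 g). This point lies on its axis 25 mm above its underside (grip the drum, its sides are upright); z points up.
- tip_box_mid (a point): blue scaler-tip box: closed vented sterilising box, a plain rectangular block, loose, about 150 g (100 to 210 g), 100 mm along its x, 30 mm along its y, 40 mm tall. This point is its centre, 20 mm above its underside; z points up out of its lid.
- matrix_box_mid (a point): yellow matrix-band box: closed vented sterilising box, a plain rectangular block, loose, about 150 g (100 to 210 g), 48 mm along its x, 48 mm along its y, 44 mm tall. This point is its centre, 22 mm above its underside; z points up out of its lid.
- red_recess (a point): red treatment tray, fixed (180 mm along x, 140 mm along y, lip 14 mm high). In its 5 mm thick grey insert a rectangular recess 80 mm along x and 52 mm along y shows its red floor. Point: centre of the recess floor, 4 mm above the counter; x, y along the tray sides, z up. Tray centre is 15 mm along +x, 22 mm along -y; instruments up to 12 mm above the counter lie along its -y side.
- green_recess (a point): green treatment tray, fixed (180 mm along x, 140 mm along y, lip 14 mm high). In its 5 mm thick grey insert a round recess 70 mm in diameter shows its green floor. Point: centre of the recess floor, 4 mm above the counter; x, y along the tray sides, z up. Tray centre is 15 mm along +x, 22 mm along -y; instruments up to 12 mm above the counter lie along its -y side.
- blue_recess (a point): blue treatment tray, fixed (180 mm along x, 140 mm along y, lip 14 mm high). In its 5 mm thick grey insert a long recess 116 mm along x and 46 mm along y shows its blue floor. Point: centre of the recess floor, 4 mm above the counter; x, y along the tray sides, z up. Tray centre is 15 mm along +x, 22 mm along -y; instruments up to 12 mm above the counter lie along its -y side.
- yellow_recess (a point): yellow treatment tray, fixed (180 mm along x, 140 mm along y, lip 14 mm high). In its 5 mm thick grey insert a square recess 64 mm along x and 64 mm along y shows its yellow floor. Point: centre of the recess floor, 4 mm above the counter; x, y along the tray sides, z up. Tray centre is 15 mm along +x, 22 mm along -y; instruments up to 12 mm above the counter lie along its -y side.
- beaker_mid (a point): metal beaker with clean instruments standing in it, 68 mm in diameter at the rim, beaker 85 mm and instruments up to 170 mm tall, at the left end of the counter's work area; to be left standing. This point is on its axis, 42 mm above its underside; z up.
Things that resemble listed ones, but are neither listed nor needed, are in the scene too. Leave any black or pink look-alike of the part that bears tip_box_mid alone.

How it is judged:
At the end, for the whole second after the job is handed in: each of the four containers stands released, upright (within 0.08 rad) and at rest on the floor of the recess in the tray of its own colour: its centre within 13 mm of the recess centre seen from above (the recess itself leaves 8 mm of play all round) and its height within 3 mm of fully seated (horizontal distance between bur_box_mid and red_recess below 0.013 m and z of bur_box_mid in the frame of red_recess between 0.019 and 0.025 m and angle between each of bur_box_mid, file_stand_mid, tip_box_mid, matrix_box_mid's own z axis and vertical below 0.08 rad and linear speed of each of bur_box, file_stand, tip_box, matrix_box below 0.01 m/s and horizontal distance between file_stand_mid and green_recess below 0.013 m and z of file_stand_mid in the frame of green_recess between 0.022 and 0.028 m and horizontal distance between tip_box_mid and blue_recess below 0.013 m and z of tip_box_mid in the frame of blue_recess between 0.017 and 0.023 m and horizontal distance between matrix_box_mid and yellow_recess below 0.013 m and z of matrix_box_mid in the frame of yellow_recess between 0.019 and 0.025 m); the robot touches nothing.
It fails at once if a container is dropped into its tray (faster than 0.6 m/s within 40 mm of its seat) ((horizontal distance between bur_box_mid and red_recess below 0.04 m and z of bur_box_mid in the frame of red_recess below 0.062 m and linear speed of bur_box above 0.6 m/s) or (horizontal distance between file_stand_mid and green_recess below 0.04 m and z of file_stand_mid in the frame of green_recess below 0.065 m and linear speed of file_stand above 0.6 m/s) or (horizontal distance between tip_box_mid and blue_recess below 0.04 m and z of tip_box_mid in the frame of blue_recess below 0.06 m and linear speed of tip_box above 0.6 m/s) or (horizontal distance between matrix_box_mid and yellow_recess below 0.04 m and z of matrix_box_mid in the frame of yellow_recess below 0.062 m and linear speed of matrix_box above 0.6 m/s)).
It fails at once if a container is tipped more than 45 degrees from upright (angle between any of bur_box_mid, file_stand_mid, tip_box_mid, matrix_box_mid's own z axis and vertical above 0.785 rad).
It fails at once if the beaker of instruments is knocked over (angle between beaker_mid's own z axis and vertical above 0.5 rad).
It also fails if it takes over 106 s, if anything falls off the work surface, if the arm or the gripper's body presses on something with over 40 N, if the wrist force passes 120 N, or if a joint passes its speed limit or range.

## Working session

There is one attempt and no reset: what is moved stays moved. The work goes in short steps, Python scripts to look and compute and a tool call to move; the robot and the scene stay as the last step left them, time stands still between calls to the robot, and variables do not carry over. Pictures are saved under pics/ and viewed, on a budget of 14 in all, crops included, one or two more only if the job needs it, and the job is handed in when it is done.

Besides the shell and the picture viewer there is one more tool, called after ">>>" as name(argument=value, ...) on one line, values as JSON. carry_out: Moves the arm, as the interface text tells. Its arguments: {"type":"object","properties":{"steps":{"type":"array","items":{"type":"array","items":{"type":"number"}}},"squeeze":{"type":"number"}},"required":["steps"]}

```bash
mkdir -p pics; cat > h.py <<'E'
import numpy as np, cv2
from bench import env
def world(cam,depth,us,vs,ci=None):
    ci=ci or env.camera_info(cam);K=np.array(ci["intrinsics"]);T=np.linalg.inv(np.array(ci["world_to_cam"]))
    d=depth[vs,us]
    X=np.stack([(us-K[0,2])/K[0,0]*d,-(vs-K[1,2])/K[1,1]*d,-d,np.ones_like(d)])
    return (T@X)[:3].T[d>0]
E
python3 - <<'E'
from h import *
print(env.observe())
for c in ("scene","top"):
    im,d=env.get_image(c);cv2.imwrite(f"pics/{c}0.png",im[:,:,::-1]);ci=env.camera_info(c);print(c,ci)
    np.save(c,d)
    for n in "bur_box_mid file_stand_mid tip_box_mid matrix_box_mid red_recess green_recess blue_recess yellow_recess beaker_mid".split():
        for o in env.outline_of(n,c)[:4]:
            if o["score"]<.2: continue
            v,u=np.nonzero(o["mask"])
            P=world(c,d,u,v)
            if len(P)==0: continue
            zt=np.percentile(P[:,2],95);Q=P[P[:,2]>zt-.006]
            r=cv2.minAreaRect((Q[:,:2]*1000).astype(np.float32))
            print(n,round(o["score"],2),o["box"],"ztop%.3f"%zt,"med",np.median(Q,0).round(3),"rect",np.round(r[0]),np.round(r[1]),round(r[2]),"col",np.median(im[v,u],0))
E
```

```text
{'time_s': 0.0, 'joint_positions': array([ 9.20631237e-01,  3.13422326e-01,  1.49844220e+00,  3.71051103e-06,
        1.33100717e+00, -2.23394885e-01]), 'qd': array([-0.00160774, -0.00050705,  0.00147964, -0.00027502,  0.00054794,
       -0.00056337]), 'joint_efforts': array([-3.86991269e-04, -4.02208757e+01, -2.52269948e+01,  6.93796319e-02,
        3.52429063e-02, -5.81309200e-05]), 'eef_pos': array([0.2171661 , 0.47770212, 0.23817331]), 'tool_rot': array([-1.5459166 ,  0.33520797, -0.33434746]), 'force': array([ 0.06439313, -0.10240188, -0.46240278]), 'ft_torque': array([-0.00638706,  0.02536144,  0.01537377]), 'finger_gap': 0.08808041747270907}
scene {'intrinsics': array([[386.28156659,   0.        , 282.45212314],
       [  0.        , 386.28156659, 208.55641832],
       [  0.        ,   0.        ,   1.        ]]), 'world_to_cam': array([[ 1.19913983e-01,  9.92783824e-01,  9.57015623e-04,
         2.48647040e-02],
       [-8.56420805e-01,  1.02955613e-01,  5.05908635e-01,
         3.81475111e-01],
       [ 5.02159379e-01, -6.14851274e-02,  8.62586539e-01,
        -1.47928863e+0
[... 4036 characters left out ...]
9.  91.] [140. 180.] 83 col [ 97. 111.  97.]
blue_recess 0.55 [168.1, 160.2, 41.5, 51.4] ztop0.016 med [0.606 0.271 0.013] rect [606. 277.] [143. 181.] 89 col [ 90.  97. 114.]
blue_recess 0.28 [225.3, 218.6, 16.7, 11.3] ztop0.049 med [0.461 0.107 0.046] rect [462. 104.] [34. 37.] 49 col [125. 136. 124.]
yellow_recess 0.74 [266.8, 146.9, 37.2, 48.4] ztop0.016 med [ 0.68  -0.09   0.012] rect [679. -89.] [179. 138.] 2 col [124. 122.  91.]
yellow_recess 0.36 [325.1, 227.5, 14.1, 25.4] ztop0.046 med [ 0.423 -0.262  0.042] rect [ 419. -262.] [98. 29.] 18 col [ 58.  86. 131.]
beaker_mid 0.82 [120.4, 207.6, 25.8, 18.2] ztop0.124 med [0.471 0.483 0.129] rect [483. 470.] [47. 40.] 86 col [84. 83. 81.]
```

```bash
python3 - <<'E'
from h import *
a=cv2.imread("pics/scene0.png");b=cv2.imread("pics/top0.png")
cv2.imwrite("pics/v1.png",np.vstack([cv2.resize(a[150:330,80:500],(800,343)),cv2.resize(b[120:300,100:450],(800,411))])[:,:][:600*2])
v=cv2.imread("pics/v1.png");cv2.imwrite("pics/v1.png",cv2.resize(v,(800,600)))
T={"red":((625,-278)),"green":(670,93),"blue":(606,279),"yellow":(680,-87)}
hue={"red":[(0,8),(172,180)],"green":[(45,85)],"blue":[(95,125)],"yellow":[(22,35)]}
for c,im in(("scene",a),("top",b)):
    d=np.load(c+".npy");h=cv2.cvtColor(im,cv2.COLOR_BGR2HSV)
    vv,uu=np.mgrid[:420,:560];vv=vv.ravel();uu=uu.ravel();ok=d[vv,uu]>0;vv=vv[ok];uu=uu[ok]
    P=world(c,d,uu,vv);H=h[vv,uu]
    for n,(x,y) in T.items():
        m=(np.hypot(P[:,0]*1000-x,P[:,1]*1000-y)<75)&(H[:,1]>90)&(P[:,2]<.011)
        m&=np.any([(H[:,0]>=l)&(H[:,0]<=r) for l,r in hue[n]],0)
        mm=np.zeros((420,560),np.uint8);mm[vv[m],uu[m]]=1
        k,L,S,C=cv2.connectedComponentsWithStats(mm)
        if k<2: print(n,"none");continue
        i=1+np.argmax(S[1:,4]);q=P[L[vv,uu]==i]*1000
        r=cv2.minAreaRect(q[:,:2].astype(np.float32));print(c,n,len(q),"mean",q.mean(0).round(1),"rect",np.round(r[0],1),np.round(r[1]),round(r[2],1))
E
```

```text
scene red 431 mean [ 610.9 -254.2    3.8] rect [ 610.4 -254.4] [51. 81.] 85.7
scene green 378 mean [657.5 119.5   4.6] rect [657.3 119.7] [67. 66.] 45.2
scene blue 469 mean [595.4 305.6   4.7] rect [592.6 306.7] [117.  50.] 0.6
scene yellow 429 mean [663.7 -63.7   4.4] rect [663.1 -63.6] [64. 64.] 1.5
top red 265 mean [ 610.5 -258.8    3.7] rect [ 609.9 -258.8] [52. 81.] 87.3
top green 196 mean [656.2 113.5   3. ] rect [656.7 114.1] [58. 57.] 47.9
top blue 321 mean [591.3 300.7   3.4] rect [590.5 300.8] [ 47. 113.] 89.3
top yellow 258 mean [661.9 -69.5   3.6] rect [663.7 -70.1] [63. 61.] 1.7
```

View pics/v1.png

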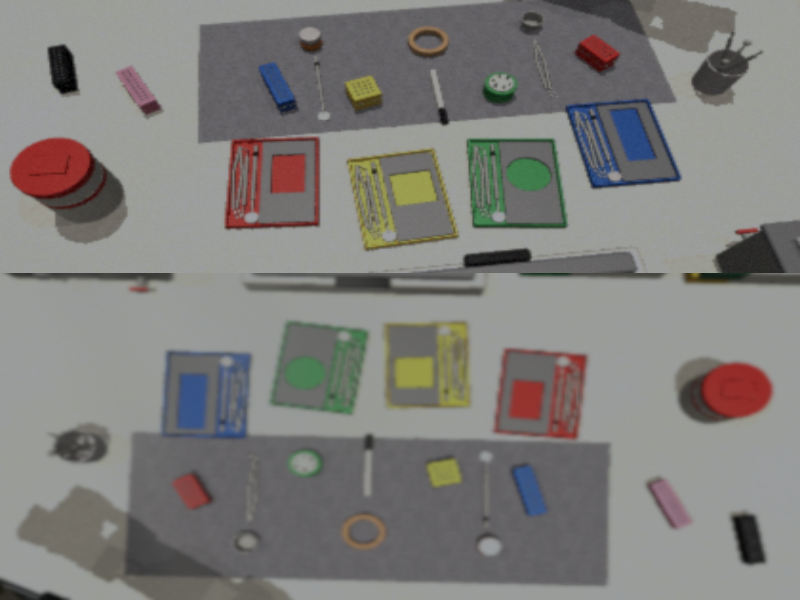

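```bash
cat >> h.py <<'E'
from scipy.spatial.transform import Rotation as Ro
def go(x,y,z,jaw=None,mod=180):
    """print shift in tool axes (mm) and turn from present pose to world target (mm, jaw direction deg mod 180)"""
    s=env.observe();R=Ro.from_rotvec(s["tool_rot"]).as_matrix();p=s["eef_pos"]*1000
    d=R.T@(np.array([x,y,z])-p);j=np.degrees(np.arctan2(R[1,2],R[0,2]))
    t=0 if jaw is None else -((jaw-j+mod/2)%mod-mod/2)
    print("t%.2f"%s["time_s"],"tcp",p.round(1),"jaw%.1f"%j,"tilt",R[:,1].round(3),"q6 %.2f q1 %.2f"%(s["joint_positions"][5],s["joint_positions"][0]),"gap %.1f"%(s["finger_gap"]*1000),"F",s["force"].round(1))
    print("GO",d.round(1),"turn %.3f"%np.radians(t))
hue={"red":[(0,8),(172,180)],"green":[(45,85)],"blue":[(95,125)],"yellow":[(22,35)]}
def survey(c="wrist",save=None,zlo=-.01,zhi=.06,minpx=150,smin=90):
    ci=env.camera_info(c);im,d=env.get_image(c)
    if save: cv2.imwrite(f"pics/{save}.png",im[:,:,::-1])
    h=cv2.cvtColor(im,cv2.COLOR_RGB2HSV);vv,uu=np.nonzero(d>0);P=world(c,d,uu,vv,ci)*1000;H=h[vv,uu]
    for n in hue:
      for kind,lo,hi in(("floor",0,8),("top",35,53)):
        m=np.any([(H[:,0]>=l)&(H[:,0]<=r) for l,r in hue[n]],0)&(H[:,1]>smin)&(P[:,2]>lo)&(P[:,2]<hi)
        mm=np.zeros(d.shape,np.uint8);mm[vv[m],uu[m]]=1
        mm=cv2.morphologyEx(mm,cv2.MORPH_CLOSE,np.ones((9,9)))
        k,L,S,C=cv2.connectedComponentsWithStats(mm)
        for i in range(1,k):
            if S[i,4]<minpx: continue
            q=P[(L[vv,uu]==i)&(P[:,2]>lo)&(P[:,2]<hi)];r=cv2.minAreaRect(q[:,:2].astype(np.float32))
            if max(r[1])<35: continue
            print(c,n,kind,"px",S[i,:5],"med z%.1f"%np.median(q[:,2]),"mean",q.mean(0)[:2].round(1),"rect",np.round(r[0],1),np.round(r[1]),round(r[2],1))
    return im,d
E
python3 - <<'E'
from h import *
survey(save="w0")
ci=env.camera_info("wrist");T=np.linalg.inv(ci["world_to_cam"]);print(T.round(3),ci["intrinsics"].round(0))
go(440,230,330,90)
E
```

```text
wrist red top px [ 167  380   63   33 1293] med z44.9 mean [404.9 292. ] rect [401.6 289.4] [64. 37.] 30.2
[[ 0.413 -0.867 -0.277  0.145]
 [ 0.911  0.394  0.126  0.51 ]
 [-0.    -0.305  0.952  0.386]
 [ 0.     0.     0.     1.   ]] [[367.   0. 280.]
 [  0. 367. 212.]
 [  0.   0.   1.]]
t1.05 tcp [217.3 477.9 238.7] jaw65.5 tilt [ 0.  0. -1.] q6 -0.22 q1 0.92 gap 88.4 F [ 0.   0.1 -0.4]
GO [ 305.3  -91.3 -133.5] turn -0.427
```

>>> carry_out(steps=[[305, -91, -133, -0.427, -1], [305, -91, -133, -0.427, -1], [305, -91, -133, -0.427, -1], [305, -91, -133, -0.427, -1], [305, -91, -133, -0.427, -1], [305, -91, -133, -0.427, -1], [305, -91, -133, -0.427, -1], [305, -91, -133, -0.427, -1]], squeeze=25)

```text
time_s: 2.05
eef_pos: [0.4394, 0.2311, 0.3294]
tool_rot: [-1.571, 0.0, 0.001]
force: [0.7, 0.7, -0.1]
finger_gap: 0.0884
```

```bash
python3 - <<'E'
from h import *
survey(save="w1")
go(480,-150,330,90)
E
```

```text
wrist red top px [ 304  101   52   63 1770] med z44.9 mean [401.1 288.1] rect [401.9 288.8] [64. 36.] 29.8
wrist green floor px [140 255  97  24 357] med z5.1 mean [583.3  83.6] rect [590.4 101. ] [136.  23.] 83.9
wrist green floor px [ 177  288   54   42 1590] med z4.9 mean [659.1 115.7] rect [659.  119.1] [77. 69.] 82.7
wrist green top px [156 163  44  44 501] med z37.9 mean [462.5 108. ] rect [465.1 105.8] [52. 53.] 55.0
wrist blue floor px [ 265  216  102  115 3272] med z5.0 mean [598. 239.] rect [604.7 279. ] [137. 178.] 89.8
wrist blue floor px [ 312  230   37   74 2401] med z4.9 mean [590.6 300.8] rect [592.8 300.7] [ 46. 115.] 89.4
wrist yellow floor px [   0  264  109   39 1094] med z5.0 mean [ 610.1 -114. ] rect [620.3 -95. ] [ 62. 145.] 2.6
wrist yellow floor px [ 51 293  46  39 877] med z4.9 mean [659.7 -62.7] rect [665.3 -68.8] [63. 60.] 4.3
wrist yellow top px [  0 152  17  41 350] med z43.1 mean [ 455.3 -100.1] rect [ 448.7 -104. ] [47. 15.] 9.3
t2.10 tcp [439.2 231.4 329.4] jaw90.1 tilt [-0.001  0.    -1.   ] q6 -1.32 q1 0.25 gap 88.0 F [-0.6 -0.2  0.1]
GO [  40.3   -0.6 -381.4] turn 0.001
```

View pics/w1.png

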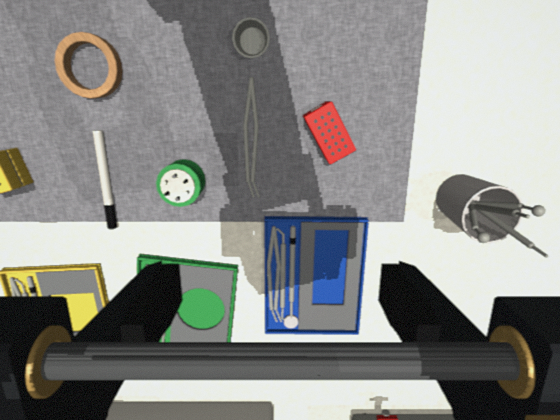

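```bash
python3 - <<'E'
from h import *
go(402,289,80,120)
go(402,289,12,120)
E
```

```text
t2.10 tcp [439.2 231.4 329.4] jaw90.1 tilt [-0.001  0.    -1.   ] q6 -1.32 q1 0.25 gap 88.0 F [-0.6 -0.2  0.1]
GO [-36.9 249.4  57.7] turn -0.522
t2.10 tcp [439.2 231.4 329.4] jaw90.1 tilt [-0.001  0.    -1.   ] q6 -1.32 q1 0.25 gap 88.0 F [-0.6 -0.2  0.1]
GO [-36.9 317.4  57.7] turn -0.522
```

>>> carry_out(steps=[[-37, 150, 58, -0.522, -1], [-37, 230, 58, -0.522, -1], [-37, 250, 58, -0.522, -1], [-37, 250, 58, -0.522, -1], [-37, 280, 58, -0.522, -1], [-37, 305, 58, -0.522, -1], [-37, 317, 58, -0.522, -1], [-37, 317, 58, -0.522, -1], [-37, 317, 58, -0.522, 1], [-37, 317, 58, -0.522, 1], [-37, 317, 58, -0.522, 1], [-37, 317, 58, -0.522, 1]], squeeze=25)

```text
time_s: 3.6
eef_pos: [0.403, 0.2886, 0.0129]
tool_rot: [-1.532, -0.409, 0.409]
force: [0.1, -0.2, -0.1]
finger_gap: 0.0504
```

```bash
python3 - <<'E'
from h import *
go(402,289,12,120)
go(402,289,140,120)
go(470,-180,140,92)
E
```

```text
t3.60 tcp [403.  288.6  12.9] jaw119.9 tilt [ 0.  0. -1.] q6 -1.71 q1 0.38 gap 50.4 F [ 0.1 -0.2 -0.1]
GO [-0.7  0.9  0.9] turn -0.002
t3.60 tcp [403.  288.6  12.9] jaw119.9 tilt [ 0.  0. -1.] q6 -1.71 q1 0.38 gap 50.4 F [ 0.1 -0.2 -0.1]
GO [  -0.6 -127.1    0.9] turn -0.002
t3.60 tcp [403.  288.6  12.9] jaw119.9 tilt [ 0.  0. -1.] q6 -1.71 q1 0.38 gap 50.4 F [ 0.1 -0.2 -0.1]
GO [-175.5 -127.1 -439.6] turn 0.487
```

>>> carry_out(steps=[[0, 0, 0, 0, 1], [0, 0, 0, 0, 1], [0, 0, 0, 0, 1], [0, -20, 0, 0, 1], [0, -60, 0, 0, 1], [0, -110, 0, 0, 1], [-20, -160, -40, 0.05, 1], [-40, -190, -100, 0.15, 1], [-65, -190, -155, 0.25, 1], [-88, -190, -210, 0.35, 1], [-110, -190, -268, 0.45, 1], [-130, -190, -325, 0.487, 1]], squeeze=25)

```text
time_s: 5.1
eef_pos: [0.4516, -0.057, 0.2028]
tool_rot: [-1.571, -0.026, 0.026]
force: [0.9, -0.7, -1.7]
finger_gap: 0.036
```

```bash
python3 - <<'E'
from h import *
go(470,-190,200,90)
E
```

```text
t5.10 tcp [451.6 -57.  202.8] jaw91.9 tilt [ 0.  0. -1.] q6 -1.99 q1 -0.38 gap 36.0 F [ 0.9 -0.7 -1.7]
GO [  14.     2.8 -133.6] turn 0.033
```

>>> carry_out(steps=[[5, 0, -50, 0.033, 1], [10, 0, -100, 0.033, 1], [14, 0, -133, 0.033, 1], [14, 0, -133, 0.033, 1]])

```text
time_s: 5.6
eef_pos: [0.4703, -0.189, 0.2022]
tool_rot: [-1.57, 0.001, 0.0]
force: [-1.0, -0.1, -0.9]
finger_gap: 0.0359
```

```bash
python3 - <<'E'
from h import *
survey(save="w2")
go(609,-257,120,86.5)
E
```

```text
wrist red floor px [ 127  239  101   58 2386] med z4.9 mean [ 556.4 -315. ] rect [ 562.8 -294. ] [101.  63.] 87.7
wrist green floor px [ 486  277   74   54 1619] med z5.1 mean [594.8  61.2] rect [591.6  60.9] [68. 63.] 60.7
wrist blue top px [ 150   65   77  127 4518] med z40.9 mean [ 416.9 -263.9] rect [ 419.5 -263.8] [100.  30.] 17.1
wrist yellow floor px [371 289  65   6 201] med z4.8 mean [588.2 -58.3] rect [588.3 -58.9] [ 2. 68.] 3.0
wrist yellow floor px [ 311  380   40   40 1224] med z5.0 mean [ 734.1 -127.4] rect [ 732.2 -129.3] [59. 46.] 3.6
wrist yellow top px [ 324  136   67   68 3305] med z44.9 mean [ 450.7 -124. ] rect [ 452.  -123.3] [48. 48.] 14.9
t5.65 tcp [ 470.2 -187.6  202.2] jaw90.0 tilt [-0.001  0.001 -1.   ] q6 -2.18 q1 -0.61 gap 35.6 F [-0.4  0.4 -1.8]
GO [138.9  82.  -69.6] turn 0.062
```

View pics/w2.png

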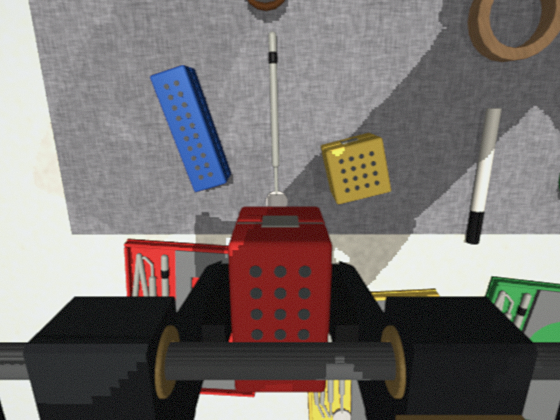

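>>> carry_out(steps=[[15, -50, 30, 0, 1], [30, -100, 60, 0, 1], [40, -128, 78, 0, 1], [40, -128, 78, 0, 1], [40, -128, 78, 0, 1]])

```text
time_s: 6.28
eef_pos: [0.5096, -0.109, 0.3292]
tool_rot: [-1.57, -0.0, 0.004]
force: [-0.8, 0.3, -1.5]
finger_gap: 0.0359
```

```bash
python3 - <<'E'
from h import *
survey(save="w3")
go(609,-257,100,86.5)
go(609,-257,18,86.5)
E
```

```text
wrist red floor px [ 101  175   69  121 3409] med z5.0 mean [ 613.6 -323.4] rect [ 620.9 -305. ] [ 89. 177.] 85.8
wrist red floor px [ 151  205   39   57 2045] med z4.9 mean [ 610.7 -259. ] rect [ 611.1 -258.7] [52. 81.] 86.1
wrist green floor px [ 368  207   96  100 4212] med z5.0 mean [647.3  90.1] rect [653.5  86.2] [127. 150.] 82.8
wrist green top px [440 104  48  47 680] med z37.9 mean [464.4 100.2] rect [464.9 105. ] [53. 53.] 4.0
wrist blue floor px [ 499  166   61  123 3496] med z5.1 mean [601.9 235.8] rect [604.2 233.7] [ 55. 177.] 89.9
wrist blue top px [ 112   35   60   97 2554] med z40.9 mean [ 417.6 -263.4] rect [ 419.5 -264. ] [100.  30.] 17.1
wrist yellow top px [ 243   90   50   52 1810] med z44.9 mean [ 451.7 -123.1] rect [ 452.1 -123.1] [48. 48.] 14.3
t6.33 tcp [ 509.6 -109.3  329.1] jaw90.1 tilt [-0.003  0.001 -1.   ] q6 -2.01 q1 -0.44 gap 35.9 F [-0.1 -0.3 -1.1]
GO [  99.7  228.7 -148.1] turn 0.063
t6.33 tcp [ 509.6 -109.3  329.1] jaw90.1 tilt [-0.003  0.001 -1.   ] q6 -2.01 q1 -0.44 gap 35.9 F [-0.1 -0.3 -1.1]
GO [ 100.   310.7 -148.2] turn 0.063
```

View pics/w3.png

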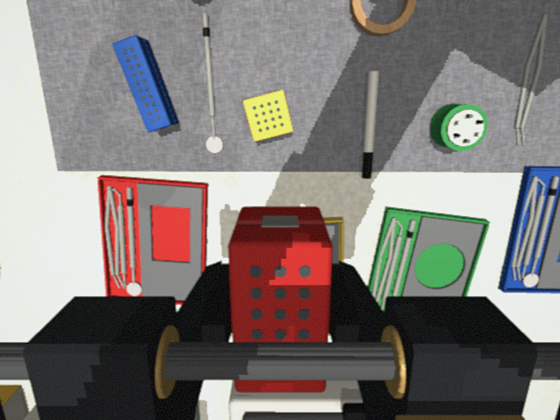

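>>> carry_out(steps=[[33, 50, -50, 0.03, 1], [66, 100, -100, 0.064, 1], [95, 150, -140, 0.064, 1], [102, 200, -150, 0.064, 1], [102, 228, -150, 0.064, 1], [102, 245, -150, 0.064, 1], [102, 262, -150, 0.064, 1], [102, 278, -150, 0.064, 1], [102, 292, -150, 0.064, 1], [102, 302, -150, 0.064, 1], [102, 308, -150, 0.064, 1], [102, 310, -150, 0.064, 1]])

```text
time_s: 7.82
eef_pos: [0.6127, -0.2591, 0.0206]
tool_rot: [-1.57, 0.048, -0.049]
force: [0.2, -0.2, -0.6]
finger_gap: 0.0357
```

```bash
python3 - <<'E'
from h import *
go(611,-258.8,16.5,86.1)
E
```

```text
t7.83 tcp [ 612.7 -259.1   20.6] jaw86.5 tilt [ 0. -0. -1.] q6 -2.08 q1 -0.58 gap 35.7 F [ 0.2 -0.2 -0.6]
GO [-1.7  4.1  0.2] turn 0.006
```

>>> carry_out(steps=[[-1.5, 2, 0, 0, 1], [-1.5, 4, 0, 0, 1], [-1.5, 4, 0, 0, 1], [-1.5, 4, 0, 0, 0], [-1.5, 4, 0, 0, -0.5], [-1.5, 4, 0, 0, -1], [-1.5, 4, 0, 0, -1], [-1.5, 4, 0, 0, -1], [-1.5, -20, 0, 0, -1], [-1.5, -60, 0, 0, -1], [-1.5, -90, 0, 0, -1]])

```text
time_s: 9.2
eef_pos: [0.6113, -0.2591, 0.1124]
tool_rot: [-1.571, 0.048, -0.049]
force: [1.7, -0.1, 0.8]
finger_gap: 0.0885
```

```bash
python3 - <<'E'
from h import *
survey(save="w4")
go(419.5,-264,80,107)
go(419.5,-264,12,107)
E
```

```text
wrist red floor px [ 149  106  209  227 9907] med z5.0 mean [ 605.4 -311.3] rect [ 625.2 -278.5] [140. 173.] 85.8
wrist red floor px [ 245  154   76  107 2191] med z5.0 mean [ 597.1 -253.3] rect [ 611.1 -258. ] [52. 80.] 85.7
wrist red top px [ 250  174   61  103 5951] med z48.9 mean [ 607.7 -259.3] rect [ 610.6 -259.4] [36. 64.] 86.4
wrist yellow floor px [ 412  162  148  165 6327] med z5.0 mean [ 634.9 -129.3] rect [ 655.1 -111. ] [130. 101.] 2.7
wrist yellow floor px [ 494  222   66   75 4503] med z4.9 mean [663.4 -73.8] rect [664.3 -72.9] [64. 51.] 3.3
t9.25 tcp [ 612.6 -259.8  116.6] jaw86.5 tilt [ 0.006 -0.004 -1.   ] q6 -2.09 q1 -0.58 gap 88.0 F [ 0.5 -0.7  3.5]
GO [-192.7   35.4  -15.9] turn -0.358
t9.25 tcp [ 612.6 -259.8  116.6] jaw86.5 tilt [ 0.006 -0.004 -1.   ] q6 -2.09 q1 -0.58 gap 88.0 F [ 0.5 -0.7  3.5]
GO [-193.2  103.4  -15.7] turn -0.358
```

>>> carry_out(steps=[[-60, 0, -5, -0.1, -1], [-120, 10, -10, -0.2, -1], [-170, 20, -14, -0.3, -1], [-191, 30, -16, -0.358, -1], [-191, 30, -16, -0.358, -1], [-191, 30, -16, -0.358, -1]])

```text
time_s: 10.0
eef_pos: [0.4205, -0.2635, 0.0811]
tool_rot: [-1.559, -0.232, 0.231]
force: [0.2, -0.8, 0.3]
finger_gap: 0.0882
```

```bash
python3 - <<'E'
from h import *
survey(minpx=400)
go(419.5,-264,11,107)
E
```

```text
wrist red floor px [ 113  380   71   40 1857] med z4.9 mean [ 585.2 -316.8] rect [ 585.8 -318.9] [38. 58.] 17.4
wrist red floor px [192 400  73  20 615] med z5.1 mean [ 579.8 -262.4] rect [ 584.3 -255.6] [53. 20.] 88.7
wrist blue top px [ 251  152   58  170 9114] med z40.9 mean [ 415.  -265.4] rect [ 419.3 -264.1] [100.  30.] 17.0
t10.05 tcp [ 420.5 -263.3   81. ] jaw107.0 tilt [ 0.001 -0.001 -1.   ] q6 -2.66 q1 -0.80 gap 88.1 F [-0.8 -0.4 -0.4]
GO [-1.2 70.  -0.3] turn -0.001
```

>>> carry_out(steps=[[-1, 30, 0, 0, -1], [-1, 55, 0, 0, -1], [-1, 69, 0, 0, -1], [-1, 69, 0, 0, 0], [-1, 69, 0, 0, 1], [-1, 69, 0, 0, 1], [-1, 69, 0, 0, 1], [-1, 69, 0, 0, 1], [-1, 69, 0, 0, 1], [-1, 69, 0, 0, 1], [-1, 69, 0, 0, 1]])

```text
time_s: 11.42
eef_pos: [0.4186, -0.2635, 0.0118]
tool_rot: [-1.558, -0.233, 0.232]
force: [-0.4, -0.8, 1.3]
finger_gap: 0.0299
```

```bash
python3 - <<'E'
from h import *
go(480,-50,150,100)
go(510,200,150,90)
go(592,301,140,90)
E
```

```text
t11.43 tcp [ 418.6 -263.5   11.8] jaw107.0 tilt [ 0. -0. -1.] q6 -2.67 q1 -0.80 gap 29.9 F [-0.4 -0.8  1.3]
GO [ 121.1 -138.2  186.2] turn 0.122
t11.43 tcp [ 418.6 -263.5   11.8] jaw107.0 tilt [ 0. -0. -1.] q6 -2.67 q1 -0.80 gap 29.9 F [-0.4 -0.8  1.3]
GO [ 222.7 -138.2  416.6] turn 0.296
t11.43 tcp [ 418.6 -263.5   11.8] jaw107.0 tilt [ 0. -0. -1.] q6 -2.67 q1 -0.80 gap 29.9 F [-0.4 -0.8  1.3]
GO [ 330.6 -128.2  489.2] turn 0.296
```

>>> carry_out(steps=[[0, -20, 0, 0, 1], [10, -60, 10, 0.02, 1], [30, -105, 40, 0.05, 1], [55, -138, 85, 0.08, 1], [85, -138, 135, 0.1, 1], [112, -138, 187, 0.122, 1], [135, -138, 237, 0.16, 1], [160, -138, 287, 0.2, 1], [190, -138, 337, 0.25, 1], [215, -138, 387, 0.296, 1], [260, -138, 430, 0.296, 1], [300, -133, 462, 0.296, 1]])

```text
time_s: 12.92
eef_pos: [0.571, 0.2684, 0.1446]
tool_rot: [-1.571, -0.001, 0.001]
force: [0.8, -1.1, -0.1]
finger_gap: 0.0294
```

```bash
python3 - <<'E'
from h import *
im,d=survey(save="w5",minpx=400)
go(592.5,301,100,89.4)
go(592.5,301,15.5,89.4)
E
```

```text
wrist green floor px [ 57  17  37  78 446] med z6.5 mean [468.1 126.2] rect [467.3 121.3] [24. 52.] 82.3
wrist green floor px [   0  199  164  143 3100] med z4.9 mean [619.6  71.1] rect [647.2  97. ] [134. 135.] 83.2
wrist green floor px [  0 255  17  87 702] med z5.1 mean [659.6  31.7] rect [665.2  29.5] [11. 89.] 79.6
wrist green floor px [  65  259   78   50 2469] med z4.9 mean [646.3 111.4] rect [645.9 110.5] [42. 69.] 12.2
wrist green top px [   0    0   71   96 1921] med z37.9 mean [466.1 116.3] rect [466.4 111.2] [43. 53.] 77.4
wrist blue floor px [ 207  129  176  168 4166] med z5.0 mean [551.3 243.3] rect [588.2 281.6] [140. 144.] 89.4
wrist blue floor px [ 293  153   60  112 3451] med z5.0 mean [571.6 309.7] rect [582.  300.8] [46. 96.] 89.5
t12.97 tcp [572.5 272.  142.7] jaw90.2 tilt [-0.     0.002 -1.   ] q6 -1.32 q1 0.26 gap 29.9 F [-2.4  1.8 -2.8]
GO [20.1 42.8 28.9] turn 0.013
t12.97 tcp [572.5 272.  142.7] jaw90.2 tilt [-0.     0.002 -1.   ] q6 -1.32 q1 0.26 gap 29.9 F [-2.4  1.8 -2.8]
GO [ 20.1 127.3  28.8] turn 0.013
```

View pics/w5.png

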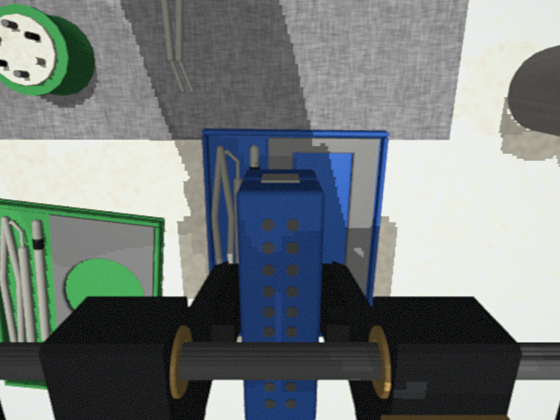

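>>> carry_out(steps=[[10, 20, 15, 0.013, 1], [20, 43, 29, 0.013, 1], [20, 43, 29, 0.013, 1], [20, 62, 29, 0.013, 1], [20, 80, 29, 0.013, 1], [20, 96, 29, 0.013, 1], [20, 108, 29, 0.013, 1], [20, 116, 29, 0.013, 1], [20, 120, 29, 0.013, 1], [20, 120, 29, 0.013, 1]])

```text
time_s: 14.22
eef_pos: [0.5907, 0.2951, 0.0248]
tool_rot: [-1.571, 0.01, -0.01]
force: [0.8, -1.0, -1.1]
finger_gap: 0.0299
```

```bash
python3 - <<'E'
from h import *
go(592,300.9,15.5,89.4)
E
```

```text
t14.22 tcp [590.7 295.1  24.8] jaw89.3 tilt [ 0.  0. -1.] q6 -1.27 q1 0.29 gap 29.9 F [ 0.8 -1.  -1.1]
GO [1.3 9.3 5.9] turn -0.002
```

>>> carry_out(steps=[[1, 0, 6, 0, 1], [1, 0, 6, 0, 1], [1, 3, 6, 0, 1], [1, 6, 6, 0, 1], [1, 9, 6, 0, 1], [1, 9, 6, 0, 1], [1, 9, 6, 0, 0], [1, 9, 6, 0, -0.6], [1, 9, 6, 0, -1], [1, 9, 6, 0, -1], [1, 9, 6, 0, -1]])

```text
time_s: 15.6
eef_pos: [0.5917, 0.301, 0.0157]
tool_rot: [-1.571, 0.01, -0.01]
force: [0.4, 0.3, -0.0]
finger_gap: 0.0775
```

>>> carry_out(steps=[[0, -20, 0, 0, -1], [0, -60, 0, 0, -1], [0, -90, 0, 0, -1], [0, -90, 0, 0, -1]])

```text
time_s: 16.1
eef_pos: [0.5929, 0.3015, 0.1095]
tool_rot: [-1.569, 0.005, -0.015]
force: [0.6, 0.2, -0.3]
finger_gap: 0.0881
```

```bash
python3 - <<'E'
from h import *
survey(minpx=400)
go(464.5,106.5,80,90)
E
```

```text
wrist green floor px [  0 197 105 112 672] med z4.7 mean [610.6 154.6] rect [611.7 154.5] [107.  53.] 32.4
wrist green floor px [   0  254   83   71 3094] med z4.9 mean [647.1 117.3] rect [650.3 118.8] [67. 49.] 62.6
wrist blue floor px [ 142  106  212  227 9397] med z5.0 mean [589.5 246.3] rect [607.7 280.5] [139. 174.] 89.4
wrist blue floor px [ 244  127   69  157 3107] med z5.0 mean [576.6 300.9] rect [592.2 300.4] [ 46. 116.] 89.6
wrist blue top px [ 253  145   52  155 7505] med z44.9 mean [587.9 300.6] rect [592.3 300.5] [ 30. 100.] 89.3
t16.15 tcp [592.1 301.1 107.1] jaw89.3 tilt [ 0.002  0.001 -1.   ] q6 -1.26 q1 0.29 gap 88.2 F [ 0.  -0.7 -0.7]
GO [-125.1   26.7 -196.3] turn -0.013
```

>>> carry_out(steps=[[-30, 0, -50, 0, -1], [-60, 5, -100, 0, -1], [-95, 15, -150, 0, -1], [-125, 27, -196, 0, -1], [-125, 27, -196, 0, -1], [-125, 27, -196, 0, -1]])

```text
time_s: 16.9
eef_pos: [0.4646, 0.1068, 0.0786]
tool_rot: [-1.571, 0.01, -0.01]
force: [0.5, 0.3, -0.4]
finger_gap: 0.088
```

```bash
python3 - <<'E'
from h import *
survey(minpx=300,save="w6")
go(464.5,106.5,11,90)
E
```

```text
wrist green floor px [ 183  380   65   40 1638] med z4.9 mean [602.   56.5] rect [604.8  55.4] [47. 40.] 82.8
wrist green top px [ 230  199   97   91 2532] med z37.9 mean [460.6 105.5] rect [465.  105.8] [53. 54.] 71.8
wrist blue floor px [444 293 116   5 445] med z4.6 mean [516.3 253.4] rect [516.2 257.6] [80.  2.] 89.0
t16.95 tcp [464.9 107.2  78.7] jaw89.3 tilt [ 0.001  0.    -1.   ] q6 -1.58 q1 -0.02 gap 88.5 F [ 0.2  0.7 -0.3]
GO [-0.4 67.7 -0.7] turn -0.012
```

View pics/w6.png

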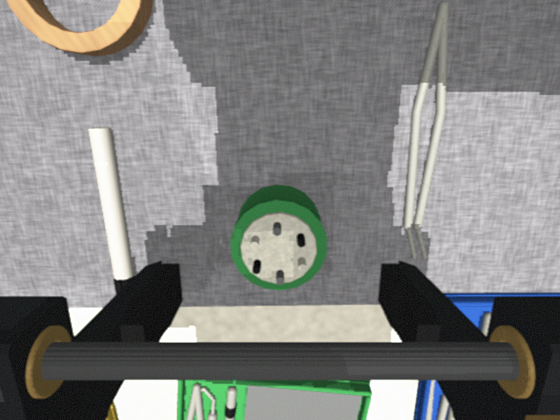

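>>> carry_out(steps=[[0, 30, -1, 0, -1], [0, 55, -1, 0, -1], [0, 67, -1, 0, -1], [0, 67, -1, 0, 0], [0, 67, -1, 0, 0.5], [0, 67, -1, 0, 1], [0, 67, -1, 0, 1], [0, 67, -1, 0, 1], [0, 67, -1, 0, 1]])

```text
time_s: 18.08
eef_pos: [0.4645, 0.1056, 0.0123]
tool_rot: [-1.571, 0.009, -0.011]
force: [-2.0, 0.5, 5.8]
finger_gap: 0.0531
```

```bash
python3 - <<'E'
from h import *
go(560,10,330,90)
E
```

```text
t18.07 tcp [464.5 105.6  12.3] jaw89.3 tilt [ 0.001  0.    -1.   ] q6 -1.58 q1 -0.02 gap 53.1 F [-2.   0.5  5.8]
GO [  97.  -317.7  -94.4] turn -0.013
```

>>> carry_out(steps=[[0, -20, 0, 0, 1], [5, -70, 0, 0, 1], [30, -125, -20, 0, 1], [50, -180, -40, 0, 1], [70, -235, -60, 0, 1], [90, -290, -80, 0, 1], [97, -318, -85, 0, 1], [97, -318, -85, 0, 1], [97, -318, -85, 0, 1]])

```text
time_s: 19.2
eef_pos: [0.5594, 0.0198, 0.3278]
tool_rot: [-1.57, 0.012, -0.007]
force: [-0.4, 1.0, -1.9]
finger_gap: 0.0535
```

```bash
python3 - <<'E'
from h import *
im,d=survey(minpx=300,save="w7",smin=110)
go(657.5,116,100,90)
go(657.5,116,17,90)
E
```

```text
wrist red floor px [   0  142   48  129 2537] med z5.0 mean [ 620.3 -324.3] rect [ 619.9 -318. ] [ 57. 180.] 82.6
wrist red floor px [ 86 147  28 128 325] med z4.9 mean [ 621.5 -211.9] rect [ 628.5 -221.8] [ 22. 180.] 85.7
wrist red floor px [ 48 172  44  60 635] med z5.1 mean [ 601.1 -246.9] rect [ 610.9 -259.6] [53. 79.] 84.5
wrist red top px [  33  183   42   54 1838] med z48.7 mean [ 608.7 -256. ] rect [ 610.7 -259.1] [37. 64.] 86.4
wrist green floor px [ 288  173   89   82 3322] med z5.0 mean [641.1  96.1] rect [633.1  85.8] [145.  72.] 52.2
wrist blue floor px [ 416  124  125  132 3855] med z5.1 mean [597.2 240.1] rect [604.8 276.5] [138. 177.] 89.8
wrist blue floor px [473 138  49  87 711] med z5.1 mean [575.3 290.8] rect [591.7 301.4] [ 44. 115.] 89.3
wrist blue top px [ 490  148   43   81 2341] med z44.8 mean [589.3 297.3] rect [591.4 299.7] [32. 99.] 89.1
wrist yellow floor px [ 144  182  107  114 4770] med z5.0 mean [656.1 -98.8] rect [669.  -88.9] [158. 137.] 3.0
wrist yellow top px [ 121   43   58   56 2114] med z44.9 mean [ 452.  -121.4] rect [ 452.2 -122.4] [48. 48.] 14.6
t19.25 tcp [559.4  19.8 327.8] jaw89.3 tilt [-0.003  0.001 -1.   ] q6 -1.73 q1 -0.17 gap 53.5 F [ 0.7 -0.2 -1.6]
GO [ 97.6 227.6  97.3] turn -0.012
t19.25 tcp [559.4  19.8 327.8] jaw89.3 tilt [-0.003  0.001 -1.   ] q6 -1.73 q1 -0.17 gap 53.5 F [ 0.7 -0.2 -1.6]
GO [ 97.9 310.6  97.2] turn -0.012
```

View pics/w7.png

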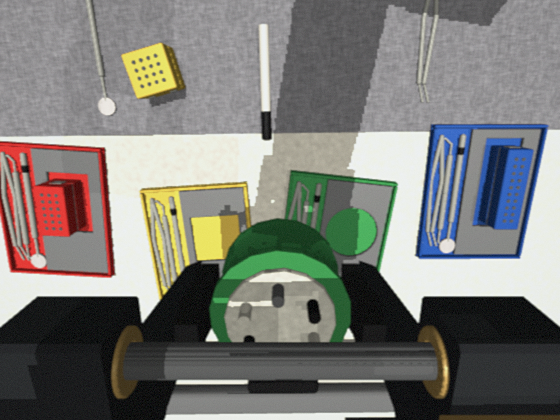

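```bash
python3 - <<'E'
from h import *
im=cv2.imread("pics/w7.png");h=cv2.cvtColor(im,cv2.COLOR_BGR2HSV).astype(int)
ci=env.camera_info("wrist");K=ci["intrinsics"];T=np.linalg.inv(ci["world_to_cam"])
def plane(uv,z=.005):
    uv=np.asarray(uv,float);r=np.c_[(uv[:,0]-K[0,2])/K[0,0],-(uv[:,1]-K[1,2])/K[1,1],-np.ones(len(uv))]@T[:3,:3].T;o=T[:3,3]
    return (o+r*((z-o[2])/r[:,2])[:,None])[:,:2]*1000
for n,(u0,u1,v0,v1) in {"green":(322,384,200,262),"yellow":(186,258,205,270)}.items():
    s=np.zeros(h.shape[:2],np.uint8)
    s[v0:v1,u0:u1]=(np.any([(h[...,0]>=l)&(h[...,0]<=r) for l,r in hue[n]],0)&(h[...,1]>85))[v0:v1,u0:u1]
    s=cv2.morphologyEx(s,cv2.MORPH_OPEN,np.ones((3,3)));k,L,S,C=cv2.connectedComponentsWithStats(s);i=1+np.argmax(S[1:,4])
    c=max(cv2.findContours((L==i).astype(np.uint8),0,1)[0],key=len)[:,0];Q=plane(c)
    r=cv2.minAreaRect(Q.astype(np.float32));print(n,S[i],np.round(r[0],1),np.round(r[1],1),round(r[2],1),cv2.minEnclosingCircle(Q.astype(np.float32)), "extents",Q.min(0),Q.max(0))
E
```

```text
green [ 322  208   55   54 2108] [662.4 113.1] [77.  73.7] 1.3 ((666.6312866210938, 107.71592712402344), 46.09137725830078) extents [623.95608838  76.37618215] [701.33184402 149.95984571]
yellow [ 191  215   49   46 1815] [664.6 -68.3] [64.2 64.7] 2.9 ((664.743408203125, -68.25670623779297), 44.08952713012695) extents [ 631.81222037 -101.66094412] [697.63333217 -37.07583889]
```

>>> carry_out(steps=[[33, 50, 33, 0, 1], [66, 100, 66, 0, 1], [99, 150, 96, 0, 1], [99, 200, 96, 0, 1], [99, 230, 96, 0, 1], [99, 250, 96, 0, 1], [99, 268, 96, 0, 1], [99, 282, 96, 0, 1], [99, 292, 96, 0, 1], [99, 296, 96, 0, 1], [99, 296, 96, 0, 1]])

```text
time_s: 20.62
eef_pos: [0.6604, 0.1141, 0.0339]
tool_rot: [-1.571, 0.01, -0.01]
force: [0.0, -0.2, 0.0]
finger_gap: 0.0532
```

```bash
python3 - <<'E'
from h import *
go(658.5,115.3,16,89.3)
E
```

```text
t20.62 tcp [660.4 114.1  33.9] jaw89.3 tilt [ 0. -0. -1.] q6 -1.56 q1 -0.00 gap 53.2 F [ 0.  -0.2  0. ]
GO [-2.  17.9  1.2] turn -0.001
```

>>> carry_out(steps=[[-2, 4, 1, 0, 1], [-2, 9, 1, 0, 1], [-2, 14, 1, 0, 1], [-2, 17, 1, 0, 1], [-2, 17, 1, 0, 1], [-2, 17, 1, 0, 0.2], [-2, 17, 1, 0, -0.5], [-2, 17, 1, 0, -1], [-2, 17, 1, 0, -1], [-2, 17, 1, 0, -1], [-2, 17, 1, 0, -1]])

```text
time_s: 22.0
eef_pos: [0.6584, 0.1152, 0.0167]
tool_rot: [-1.571, 0.01, -0.01]
force: [1.2, 0.2, 0.1]
finger_gap: 0.0881
```

>>> carry_out(steps=[[0, -20, 0, 0, -1], [0, -60, 0, 0, -1], [0, -100, 0, 0, -1], [0, -100, 0, 0, -1], [0, -100, 0, 0, -1]])

```text
time_s: 22.62
eef_pos: [0.658, 0.1151, 0.1167]
tool_rot: [-1.571, 0.01, -0.01]
force: [0.2, 0.4, 0.7]
finger_gap: 0.0881
```

```bash
python3 - <<'E'
from h import *
survey(minpx=300,save="w8")
go(452.2,-122.8,85,105)
E
```

```text
wrist green floor px [ 157   93  202  240 8627] med z5.0 mean [643.  61.] rect [670.8  91. ] [135. 174.] 82.9
wrist green floor px [ 233  162   95   67 1785] med z5.0 mean [640.5 115.1] rect [648.  114.6] [49. 69.] 1.0
wrist green top px [ 238  184   84   81 1962] med z41.9 mean [654.6 114.5] rect [658.6 114.8] [54. 53.] 45.7
wrist blue floor px [  401     0   159   254 10819] med z5.0 mean [601.  237.3] rect [608.4 267.2] [171. 121.] 0.3
wrist blue floor px [ 507   16   53  179 2335] med z5.1 mean [587.1 284.6] rect [591.7 286.9] [117.  22.] 3.5
wrist blue top px [544 120  16  79 642] med z39.1 mean [626.  285.1] rect [618.5 284.6] [47.  5.] 3.9
wrist yellow floor px [   0  110  118  186 1099] med z4.7 mean [640.9 -27.1] rect [650.8 -23.9] [147.  51.] 24.0
wrist yellow floor px [   0  175   83   87 6053] med z4.9 mean [665.2 -66.5] rect [664.2 -69.8] [65. 64.] 2.8
t22.68 tcp [657.8 115.1 116. ] jaw89.3 tilt [-0.002  0.    -1.   ] q6 -1.56 q1 -0.00 gap 88.1 F [-0.1  0.2 -0.8]
GO [-202.5   31.3 -240.6] turn -0.275
```

View pics/w8.png

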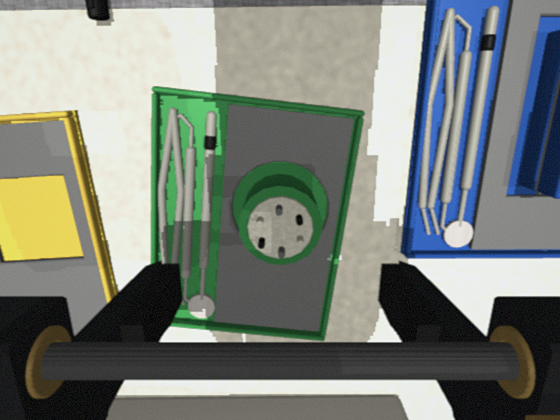

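>>> carry_out(steps=[[-45, 0, -45, -0.1, -1], [-90, 0, -90, -0.2, -1], [-130, 0, -135, -0.27, -1], [-165, 10, -180, -0.27, -1], [-202, 31, -222, -0.27, -1], [-202, 31, -240, -0.27, -1], [-202, 31, -240, -0.27, -1]])

```text
time_s: 23.55
eef_pos: [0.4538, -0.123, 0.0858]
tool_rot: [-1.562, -0.201, 0.2]
force: [0.2, 0.4, 0.3]
finger_gap: 0.0881
```

```bash
python3 - <<'E'
from h import *
survey(minpx=300)
go(452.2,-122.8,11,104.6)
E
```

```text
wrist red floor px [  0 263 114  38 688] med z4.6 mean [ 535.6 -262.6] rect [ 535.8 -262.6] [79.  3.] 85.3
wrist yellow floor px [ 180  380  179   40 2331] med z4.9 mean [ 602.  -112.1] rect [605.9 -92. ] [ 42. 138.] 6.6
wrist yellow top px [ 238  196   88   85 7203] med z44.9 mean [ 449.6 -123.6] rect [ 451.7 -122.9] [48. 48.] 14.7
t23.60 tcp [ 454.1 -122.2   85.9] jaw104.7 tilt [ 0.001 -0.    -1.   ] q6 -2.34 q1 -0.51 gap 88.1 F [-0.  -0.3 -0.2]
GO [-2.  74.9 -0.1] turn 0.002
```

>>> carry_out(steps=[[-2, 30, 0, 0, -1], [-2, 58, 0, 0, -1], [-2, 74, 0, 0, -1], [-2, 74, 0, 0, 0], [-2, 74, 0, 0, 0.6], [-2, 74, 0, 0, 1], [-2, 74, 0, 0, 1], [-2, 74, 0, 0, 1], [-2, 74, 0, 0, 1]])

```text
time_s: 24.72
eef_pos: [0.4515, -0.1228, 0.0121]
tool_rot: [-1.562, -0.202, 0.201]
force: [-0.4, 0.8, 5.3]
finger_gap: 0.0477
```

```bash
python3 - <<'E'
from h import *
go(664.4,-68.8,110,92.8)
E
```

```text
t24.73 tcp [ 451.5 -122.8   12.1] jaw104.7 tilt [ 0.001 -0.    -1.   ] q6 -2.34 q1 -0.52 gap 47.7 F [-0.4  0.8  5.3]
GO [219.6 -97.8  -1.9] turn 0.208
```

>>> carry_out(steps=[[0, -20, 0, 0, 1], [0, -60, 0, 0, 1], [30, -98, 0, 0.03, 1], [75, -98, 0, 0.08, 1], [125, -98, -1, 0.14, 1], [175, -98, -2, 0.208, 1], [210, -98, -2, 0.208, 1], [220, -95, -2, 0.208, 1], [220, -75, -2, 0.208, 1], [220, -55, -2, 0.208, 1], [220, -38, -2, 0.208, 1], [220, -27, -2, 0.208, 1]])

```text
time_s: 26.22
eef_pos: [0.6641, -0.0688, 0.0375]
tool_rot: [-1.57, -0.037, 0.039]
force: [0.8, -0.3, -1.0]
finger_gap: 0.0477
```

>>> carry_out(steps=[[0, 0, 0, 0, 1], [0, 0, 0, 0, 1]])

```text
time_s: 26.48
eef_pos: [0.665, -0.0689, 0.0394]
tool_rot: [-1.571, -0.04, 0.038]
force: [-0.1, -0.1, -1.3]
finger_gap: 0.0478
```

```bash
python3 - <<'E'
from h import *
go(664.4,-68.8,16.6,92.8)
E
```

```text
t26.48 tcp [665.  -68.9  39.4] jaw92.8 tilt [ 0.001 -0.    -1.   ] q6 -1.90 q1 -0.28 gap 47.8 F [-0.1 -0.1 -1.3]
GO [-0.6 22.8  0.1] turn 0.000
```

>>> carry_out(steps=[[-0.5, 8, 0, 0, 1], [-0.5, 15, 0, 0, 1], [-0.5, 20, 0, 0, 1], [-0.5, 22.5, 0, 0, 1], [-0.5, 22.5, 0, 0, 1], [-0.5, 22.5, 0, 0, 0.2], [-0.5, 22.5, 0, 0, -0.5], [-0.5, 22.5, 0, 0, -1], [-0.5, 22.5, 0, 0, -1], [-0.5, 22.5, 0, 0, -1], [-0.5, 22.5, 0, 0, -1]])

```text
time_s: 27.85
eef_pos: [0.6641, -0.0688, 0.0162]
tool_rot: [-1.57, -0.039, 0.039]
force: [-0.6, 0.3, -1.1]
finger_gap: 0.0881
```

>>> carry_out(steps=[[0, -20, 0, 0, -1], [0, -60, 0, 0, -1], [0, -100, 0, 0, -1], [-50, -140, 0, 0, -1], [-100, -190, 0, 0, -1], [-160, -240, 0, 0, -1], [-200, -270, 0, 0, -1], [-200, -270, 0, 0, -1], [-200, -270, 0, 0, -1], [-200, -270, 0, 0, -1]])

```text
time_s: 29.1
eef_pos: [0.4649, -0.0785, 0.2851]
tool_rot: [-1.57, -0.037, 0.04]
force: [0.1, 0.5, -1.0]
finger_gap: 0.0882
```

```bash
python3 - <<'E'
from h import *
survey(minpx=300,save="w9")
survey(c="scene",minpx=100,save="s9")
a=cv2.imread("pics/w9.png");b=cv2.imread("pics/s9.png")
cv2.imwrite("pics/v9.png",np.hstack([a[100:,:][:, :400],b[130:330,170:490][:, :]] if 0 else [cv2.resize(a,(400,300)),cv2.resize(b[140:320,180:490],(400,300))]))
go(664,-69,200)
E
```

```text
wrist red floor px [  60  208  116  126 3721] med z5.0 mean [ 600.8 -316.1] rect [ 622.3 -279.5] [138. 178.] 85.9
wrist red floor px [114 243  41  22 341] med z5.0 mean [ 580.3 -252.6] rect [ 584.7 -257. ] [51. 25.] 84.3
wrist red top px [104 258  36  46 971] med z48.7 mean [ 593.7 -260.2] rect [ 604.3 -258.6] [36. 53.] 86.7
wrist green floor px [ 341  255   54   87 1408] med z5.0 mean [640.7  49.4] rect [639.3  49.5] [ 50. 131.] 83.1
wrist blue floor px [ 481  219   79  115 2529] med z5.1 mean [565.5 235.1] rect [597.4 237.9] [ 62. 164.] 89.1
wrist yellow floor px [ 209  262  109   80 3960] med z4.9 mean [ 642.8 -106. ] rect [648.5 -89.8] [120. 140.] 2.8
wrist yellow top px [ 260  311   40   31 1172] med z48.7 mean [653.8 -70. ] rect [657.4 -69.7] [35. 48.] 2.1
scene red floor px [ 199  241   48   60 1198] med z4.5 mean [ 631.1 -300. ] rect [ 622.4 -276.3] [134. 187.] 85.5
scene red top px [223 249  13  23 286] med z47.5 mean [ 614.7 -254.8] rect [ 612.8 -254.7] [35. 64.] 86.6
scene green floor px [327 242  46  55 949] med z4.8 mean [666.2  65. ] rect [667.3  96.8] [132. 170.] 82.8
scene green top px [350 253  19  17 115] med z41.9 mean [663. 116.] rect [661.3 118.6] [51. 52.] 7.5
scene blue floor px [ 377  218   53   56 1249] med z5.2 mean [606.  254.9] rect [608.1 282.2] [139. 179.] 89.4
scene blue top px [406 219  19  31 336] med z44.1 mean [596.4 302.9] rect [593.5 304.4] [ 31. 101.] 89.4
scene yellow floor px [ 264  253   50   62 1251] med z4.9 mean [ 682.4 -111. ] rect [678.7 -85.1] [186. 133.] 2.3
scene yellow top px [288 260  19  20 292] med z47.8 mean [668.2 -65.1] rect [666.1 -64.7] [49. 48.] 1.9
scene yellow top px [122 366   9  54 272] med z46.6 mean [ 932.9 -516.8] rect [ 931.3 -519.9] [118.  10.] 0.3
t29.20 tcp [464.8 -78.5 285. ] jaw92.8 tilt [-0.002  0.001 -1.   ] q6 -2.04 q1 -0.42 gap 88.2 F [-0.1 -0.1 -0.5]
GO [199.6  84.6  -0.5] turn 0.000
```

View pics/v9.png

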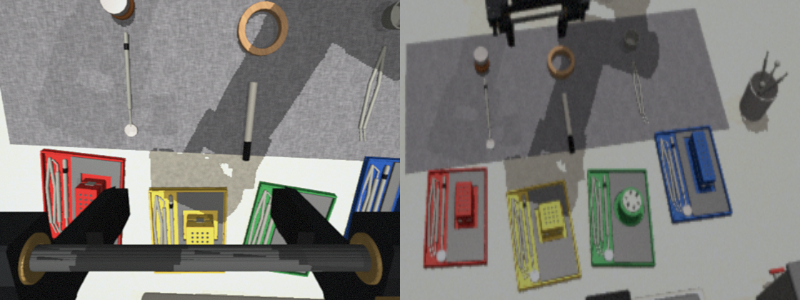

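The picture shows the four containers upright in the trays of their own colours: red at (464,203), yellow at (550,218), green at (629,205) and blue at (703,165). The beaker is standing at (760,95) and the gripper is clear.

```bash
python3 -c "
from bench import env
print(env.hand_in())"
```

```text
the job is handed in; nothing more can be done
None
```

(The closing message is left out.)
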